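Stack a tube lantern on its assembly post

ROBOT

A 6-joint arm with a two-finger parallel gripper is mounted at the origin on the work surface. World frame = base frame: x ahead of the robot, y to its left, z up, the work surface at z = 0. Lengths are in mm, angles in rad, forces in N, time in s.
With the tool pointing down it reaches from about 275 to 725 mm from the base axis. Payload 15.9 kg.
Tool frame: the origin (TCP) lies at the very end of the fingers, on their centre line; the grasp point (between the pads) lies 19 mm behind it (arm.tcp_to_grasp is the distance from the TCP to the grasp point, in mm); z points along the fingers, y is the line along which they close (so a half turn about z gives the same grasp; the last joint's range is limited). The gripper opens to 85 mm and grips with 20 to 120 N. Pads are 22 mm wide; open, the fingers measure 114 mm over their backs; the gripper's body (76 mm by 85 mm) begins 54 mm behind the grasp point. The pads swing forward as they close: fully open they stand 13 mm farther back than shut.
Start: joints at [-1.113, 0.213, -0.034, 1.323, 0, 1.571], TCP at [220.98, -448.501, 231.306] pointing down, gripper open.
Joint ranges: [-2.98, 2.98], [-0.74, 1.72], [-1.14, 1.35], [-2.1, 2.04], [-1.57, 1.44], [-3.14, 3.14]. Speed limits (rad/s): [1.89, 1.89, 2.39, 2.57, 3.14, 3.14].

INTERFACE

Orientations are given as a rotation vector (axis times angle).
In Python, from workcell import arm, grab_frame, trace, spot_point gives the robot as it stands. The module is installed in compiled form; this text tells all that it offers.
- The arm moves only by the tool play_rows, never from a script. Its argument "moves" is a list of rows, each a list of 3 entries, a list of its own where there are three numbers: the shift along the tool's x, y, z each as a share of 500 mm, from -1 to 1, then the turn about the tool's z as a share of 45 degrees, from -1 to 1, then the closure, from -1 (fully open) to 1 (shut), so that 0 is half open. A call has 1 to 12 rows; each row shifts and turns the commanded pose from where the row before left it, along the tool's axes as they then stand; what a row does not reach is not made up. A row lasts 1/12 s, in which the tool goes at most 41.7 mm and 7.16 degrees, less where a joint would pass 70% of its speed; a pose out of reach is approached as far as the arm can. A call with a number of a shift or a turn outside -1 to 1 is refused whole. A call with a gripper value outside its range is refused whole. The fingers move at their own pace and stop on an object; "newtons" is the grip in N (left out, the last holds). Time passes only in rows, so rows that do not move let the fingers close. It gives the time, the measured TCP pose, the force, the opening and the grip force at its end, in the units of the state.
- arm.sense(): the state, without advancing time (a new reading comes with each control period).
- grab_frame(name): name is "scene" or "side" or "wrist"; returns a dict with "image" (420x560x3 uint8, red, green, blue), "depth" (420x560 float32, mm along the optical axis (not along the pixel's ray), 0 where there is no reading), "intrinsics" (3x3 intrinsics, pixels), "k1" (the pictures are not rectified: a ray, as slopes to the right and down, at radius r is drawn at 1 + k1 r^2 times it, then the intrinsics apply), "cam_to_world" (4x4, takes a point from camera to world coordinates); the wrist camera has in their place "hand_eye" (4x4, takes a point from camera to tool coordinates, whose origin is the TCP and whose axes are the flange's). Camera axes: x right, y up, looking along -z (the intrinsics and any distortion apply to the point x, -y, -z); pixel columns grow to the right and rows downward; lengths in mm; the calibration is good to about 2 mm. A picture is of the moment at which its call begins: read the wrist's pose just before it.
- arm.job_done(): hands the job in; it is judged then, once.
Trained networks look in the newest picture that a camera, given by its name, has taken for a name from the list of things; names that differ only in an ending like _2 or _b are one class to them, and where a whole thing is asked for, a point or a joint stands for the part that bears it (a point fixed in the world has none). Each returns a list of dicts, best first, with "confidence" (0 to 1); they miss things now and then, are a little off and sometimes report something else, mostly with a low value. They report only what shows in the picture. A call takes as long as a camera call. They do not tell look-alikes from the thing itself.
- trace(camera, name): "mask" (420x560 bool, what is visible of it) and "centre" ([row, column] in pixels, amid what is visible of it).
- spot_point(camera, name): "centre" ([row, column] in pixels: a listed point, or the origin of a listed thing).
The state is a dict: "t": time; "joint_pos": joint angles; "qvel": joint speeds; "joint_efforts": joint torques, N m; "eef_pos": TCP position; "tool_rot": TCP orientation; "ft_force": force on the tool from outside, world axes, zero at the start; "torque": the same for the moment, N m; "width": finger opening in mm; "grasp_force": force on a finger pad.
Only numpy, scipy, OpenCV 4.12 (cv2) and the standard library are available. Lean on these libraries where they do the work, as an engineer would, in place of code of your own. Each camera call takes 0.05 s, during which the arm holds its last target. There are 200 camera calls.

TASK

Assemble the paper-tube lantern on the post of the plywood stand: first thread the wooden foot ring (the one with the big hole) over the post so that it lies flat on the plywood, then lower the short wide cardboard tube over the same post so that it stands upright and centred on the ring. Leave both standing there on their own.

Things in the scene. Friction and masses are not known exactly. Their poses are not given: they have to be found in the camera images.
- stand: The assembly stand, fixed: a square plywood plate 110 x 110 mm, 12 mm thick, with an upright round wooden post at its centre, 12 mm in diameter, rising 50 mm above the plate (top 62 mm above the table), tip slightly tapered. Origin: centre of the plate's underside, on the table, straight below the post; z up along the post.
- foot_ring: The lantern's foot: a loose flat ring of light wood, outer diameter 60 mm, round through hole of 32 mm diameter, 16 mm thick, 20 to 45 g, lying flat on the table. A solid wooden disc of the same size without a hole also lies about and is not wanted. Origin: centre of its underside, on the hole's axis; z up along the axis.
- short_tube: The main part of the lantern: a loose plain brown cardboard tube standing on end, open at both ends, outer diameter 50 mm, inner 42 mm, 80 mm high, 20 to 45 g. Not the 150 mm high tube nor the 32 mm wide one. Origin: centre of its lower end; z up along its axis. Other loose things (up to 150 mm high) are at least 100 mm centre to centre from tube and ring.
Things that resemble listed ones, but are neither listed nor needed, are in the scene too. Leave any blue look-alike of the foot_ring alone.

How it is judged:
By the outcome, as a careful person would: the job done as asked, in the order asked, and still so for the second after the job is handed in, with the robot touching nothing.
It also fails if it takes over 53 s, if anything falls off the work surface, if the arm or the gripper's body presses on something with over 40 N, if the wrist force passes 120 N, or if a joint passes its speed limit or range.

## Working session

There is one attempt and no reset: what is moved stays moved. The work goes in short steps, Python scripts to look and compute and a tool call to move; the robot and the scene stay as the last step left them, time stands still between calls to the robot, and variables do not carry over. Pictures are saved under pics/ and viewed, at most 10 in all, crops included, and the job is handed in when it is done.

Besides the shell and the picture viewer there is one more tool, called after ">>>" as name(argument=value, ...) on one line, values as JSON. play_rows: Moves the arm, as the interface text tells. Shift numbers are shares of 500 mm and turn numbers shares of 45 degrees, none past 1 either way. Its arguments: {"type":"object","properties":{"moves":{"type":"array","items":{"type":"array"}},"newtons":{"type":"number"}},"required":["moves"]}

```bash
mkdir -p pics; cat > h.py <<'E'
import numpy as np, cv2
from workcell import arm, grab_frame, trace, spot_point
from scipy.spatial.transform import Rotation as R
def grab(n):
    s=arm.sense(); f=grab_frame(n)
    if n=='wrist':
        T=np.eye(4); T[:3,:3]=R.from_rotvec(s['tool_rot']).as_matrix(); T[:3,3]=s['eef_pos']
        f['cam_to_world']=T@np.array(f['hand_eye'])
    return f
def cloud(f):
    K=np.array(f['intrinsics']); h,w=f['depth'].shape
    v,u=np.mgrid[:h,:w]
    d=cv2.undistortPoints(np.stack([u,v],-1).reshape(-1,1,2).astype(float),K,np.array([f['k1'],0,0,0.]))[:,0]
    z=f['depth'].reshape(-1)
    P=np.stack([d[:,0]*z,-d[:,1]*z,-z],-1)
    M=np.array(f['cam_to_world'])
    W=(P@M[:3,:3].T+M[:3,3]).reshape(h,w,3)
    W[f['depth']==0]=np.nan
    return W
def save(f,n): cv2.imwrite('pics/'+n+'.png',f['image'][:,:,::-1])
E
python3 - <<'E'
from h import *
s=arm.sense(); print(s['t'],s['tool_rot'],s['width'],arm.tcp_to_grasp)
print(R.from_rotvec(s['tool_rot']).as_matrix().round(2))
ims=[]
for c in ['scene','side']:
    f=grab(c); W=cloud(f); save(f,c); 
    for n in ['stand','foot_ring','short_tube']:
        for r in trace(c,n):
            p=W[r['mask']]; p=p[~np.isnan(p[:,0])]
            if len(p)==0: continue
            top=np.percentile(p[:,2],97); q=p[p[:,2]>top-4]
            print(c,n,round(r['confidence'],2),np.round(r['centre']),'top',top.round(),'mid',((q.min(0)+q.max(0))/2).round(),'ext',np.ptp(q,axis=0).round())
E
```

```text
0.0 [-3.05858522e+00 -7.12591345e-01  4.11234696e-04] 85.77168989272279 18.700000000000003
[[ 0.9   0.44 -0.  ]
 [ 0.44 -0.9   0.  ]
 [-0.   -0.   -1.  ]]
scene stand 0.8 [200. 271.] top 27.0 mid [486.  -3.  43.] ext [11. 12. 38.]
scene foot_ring 0.83 [306. 210.] top 17.0 mid [ 647. -289.   16.] ext [59. 59.  5.]
scene foot_ring 0.8 [350. 139.] top 17.0 mid [ 614. -461.   16.] ext [57. 59.  6.]
scene foot_ring 0.71 [243. 127.] top 17.0 mid [ 384. -359.   16.] ext [61. 57.  6.]
scene foot_ring 0.64 [291. 164.] top 17.0 mid [ 559. -364.   16.] ext [59. 58.  6.]
scene short_tube 0.64 [150. 384.] top 79.0 mid [564. 344.  78.] ext [48. 50.  6.]
side stand 0.69 [214. 259.] top 50.0 mid [480.  -7.  57.] ext [11. 12. 17.]
side foot_ring 0.91 [296. 279.] top 19.0 mid [ 380. -361.   18.] ext [59. 60.  6.]
side foot_ring 0.84 [292. 386.] top 19.0 mid [ 611. -465.   19.] ext [57. 56.  7.]
side foot_ring 0.8 [242. 356.] top 20.0 mid [ 645. -290.   19.] ext [59. 60.  6.]
side foot_ring 0.73 [299. 320.] top 19.0 mid [ 461. -412.   18.] ext [58. 62.  6.]
side foot_ring 0.58 [276. 343.] top 19.0 mid [ 556. -366.   18.] ext [58. 60.  6.]
```

View pics/scene.png

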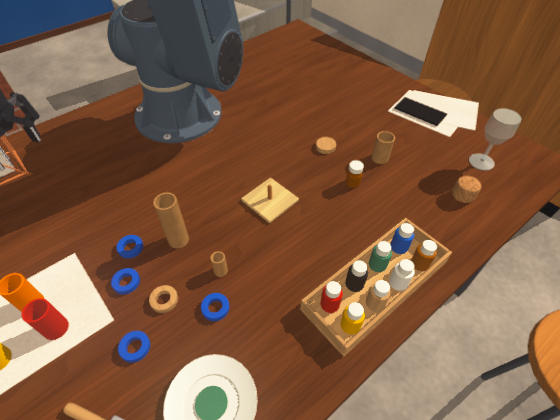

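View pics/side.png

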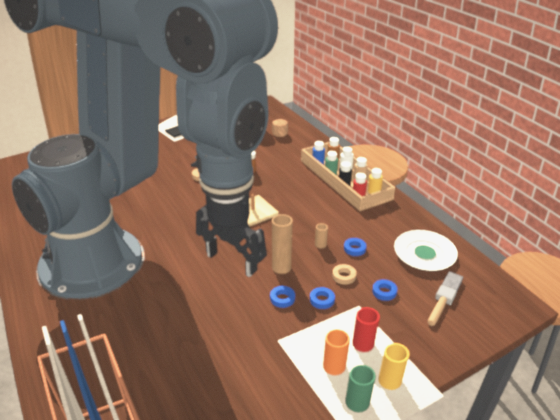

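The scene picture shows the wooden ring at about (row 299, col 163), with blue look-alikes around it. The stand is at (200, 270) and the short tube at (147, 383). The side view agrees. The ring is at about (558, -365), so I'll go above it.

>>> play_rows(moves=[[[0.068,0.0147,0],0,-1],[[0.068,0.0147,0],0,-1],[[0.068,0.0147,0],0,-1],[[0.068,0.0147,0],0,-1],[[0.068,0.0147,0],0,-1],[[0.068,0.0147,0],0,-1],[[0.068,0.0147,0],0,-1],[[0.068,0.0147,0],0,-1],[[0.068,0.0147,0],0,-1],[[0.068,0.0147,0],0,-1],[[0,0,0.04],0,-1],[[0,0,0],0,-1]])

```text
t: 1.4
eef_pos: [559.5, -363.0, 207.8]
tool_rot: [-3.057, -0.716, 0.004]
ft_force: [-0.4, 0.3, -0.6]
width: 85.0
grasp_force: 0.0
```

```bash
cat >> h.py <<'E'
def look(name,near=None,tag=None,zlo=None):
    s=arm.sense(); print(s['t'],np.round(s['eef_pos'],1),'w',round(s['width'],1),'F',np.round(s['ft_force'],1),'g',round(s['grasp_force'],1))
    f=grab('wrist'); W=cloud(f)
    if tag: save(f,tag)
    Rm=R.from_rotvec(s['tool_rot']).as_matrix()
    for r in trace('wrist',name):
        p=W[r['mask']]; p=p[~np.isnan(p[:,0])]
        if len(p)==0: continue
        top=np.percentile(p[:,2],90); q=p[abs(p[:,2]-top)<4]
        m,rad=cv2.minEnclosingCircle(q[:,:2].astype(np.float32)); m=np.array([*m,top])
        print(name,round(r['confidence'],2),np.round(r['centre']),'mid',m.round(1),'r',round(rad,1),'rgb',f['image'][r['mask']].mean(0).round(),'tool delta',(Rm.T@(m-s['eef_pos'])).round(1))
    return f,W,s
E
python3 -c "
from h import *
look('foot_ring',tag='w1')"
```

```text
1.4 [ 559.5 -363.   207.8] w 85.0 F [-0.4  0.3 -0.6] g 0.0
foot_ring 0.88 [174. 397.] mid [ 614.5 -460.3   16.8] r 30.1 rgb [ 34.  87. 177.] tool delta [  6.5 112.1 190.7]
foot_ring 0.7 [197. 282.] mid [ 560.  -364.    16.8] r 29.8 rgb [203. 152.  86.] tool delta [  0.4   1.6 191. ]
foot_ring 0.67 [ 56. 234.] mid [ 647.3 -288.2   16.9] r 29.7 rgb [ 36.  92. 185.] tool delta [112.2 -27.6 190.7]
foot_ring 0.66 [301. 205.] mid [ 385.7 -359.6   16.9] r 30.5 rgb [ 26.  71. 145.] tool delta [-153.9  -79.7  191.4]
foot_ring 0.57 [279. 271.] mid [ 466.2 -408.2   16.7] r 30.1 rgb [ 36.  85. 173.] tool delta [-103.3   -0.4  191.2]
```

View pics/w1.png

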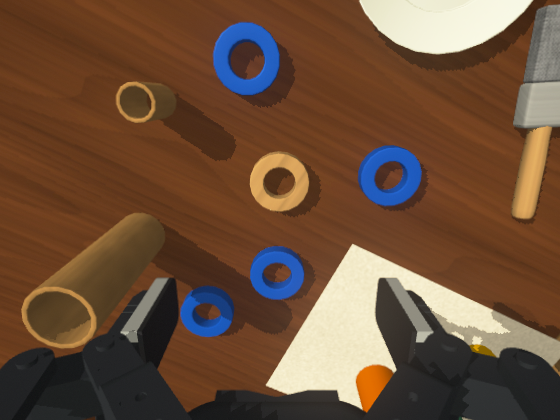

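>>> play_rows(moves=[[[0,0.003,0.066],0,-1],[[0,0,0.066],0,-1],[[0,0,0.066],0,-1],[[0,0,0.066],0,-1],[[0,0,0.066],0,-1],[[0,0,0.04],0,-1],[[0,0,0.02],0,-1],[[0,0,0.014],0,-1],[[0,0,0.008],0,-1],[[0,0,0],0,-1]])

```text
t: 2.33
eef_pos: [559.2, -366.0, 6.2]
tool_rot: [3.059, 0.712, 0.001]
ft_force: [0.3, 1.1, -0.8]
width: 85.4
grasp_force: 0.0
```

>>> play_rows(moves=[[[0,0,0],0,0.2],[[0,0,0],0,0.5],[[0,0,0],0,0.5],[[0,0,0],0,0.5],[[0,0,0],0,0.5],[[0,0,0],0,0.5],[[0,0,0],0,0.5],[[0,0,0],0,0.5]], newtons=30)

```text
t: 3.0
eef_pos: [559.8, -366.0, 6.8]
tool_rot: [3.058, 0.713, 0.002]
ft_force: [-2.4, 0.3, 8.8]
width: 57.4
grasp_force: 30.5
```

>>> play_rows(moves=[[[0,0,-0.01],0,0.5],[[0,0,-0.03],0,0.5],[[0,0,-0.06],0,0.5],[[0,0,-0.07],0,0.5],[[0,0,-0.07],0,0.5],[[0,0,-0.07],0,0.5],[[0,0,-0.07],0,0.5],[[0,0,0],0,0.5]])

```text
t: 3.67
eef_pos: [561.1, -366.8, 203.6]
tool_rot: [3.053, 0.711, 0.011]
ft_force: [0.3, -0.7, 0.7]
width: 57.5
grasp_force: 32.4
```

```bash
python3 -c "
from h import *
look('foot_ring',tag='w2')"
```

```text
3.6667 [ 561.1 -366.8  203.6] w 57.5 F [ 0.3 -0.7  0.7] g 32.4
foot_ring 0.88 [ 49. 229.] mid [ 647.3 -288.1   16.9] r 29.8 rgb [ 37.  93. 186.] tool delta [111.1 -34.1 186.9]
foot_ring 0.87 [328. 213.] mid [ 383.4 -374.6   17.1] r 19.2 rgb [ 34.  84. 172.] tool delta [-163.9  -73.1  185. ]
foot_ring 0.74 [183. 390.] mid [ 614.4 -460.    16.8] r 29.9 rgb [ 33.  89. 184.] tool delta [  5.6 105.6 187.8]
foot_ring 0.55 [283. 270.] mid [ 465.8 -408.8   16.9] r 29.7 rgb [ 50.  91. 175.] tool delta [-105.    -6.   186.1]
```

View pics/w2.png

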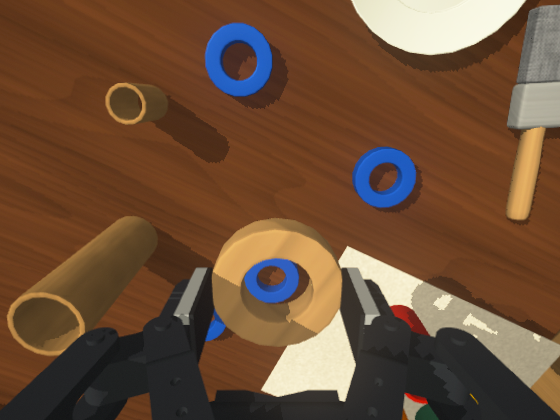

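The ring is held level between the pads, with its centre at about (282, 277). Next I'll go above the post.

>>> play_rows(moves=[[[0.0164,-0.0653,0],0,0.5],[[0.0164,-0.0653,0],0,0.5],[[0.0164,-0.0653,0],0,0.5],[[0.0164,-0.0653,0],0,0.5],[[0.0164,-0.0653,0],0,0.5],[[0.0164,-0.0653,0],0,0.5],[[0.0164,-0.0653,0],0,0.5],[[0.0164,-0.0653,0],0,0.5],[[0.0164,-0.0653,0],0,0.5],[[0.0164,-0.0653,0],0,0.5],[[0.0164,-0.0653,0],0,0.5],[[0,0,0],0,0.5]])

```text
t: 4.77
eef_pos: [479.3, 0.9, 194.5]
tool_rot: [-3.057, -0.718, 0.003]
ft_force: [0.3, -2.3, 0.4]
width: 56.7
grasp_force: 32.4
```

```bash
cat >> h.py <<'E'
def post(W,s):
    p=W.reshape(-1,3); p=p[~np.isnan(p[:,0])]
    e=s['eef_pos']; Rm=R.from_rotvec(s['tool_rot']).as_matrix()
    pl=p[(abs(p[:,2]-12)<4)&(np.hypot(p[:,0]-483,p[:,1]+5)<90)]
    if len(pl)>10: 
        c,sz,a=cv2.minAreaRect(pl[:,:2].astype(np.float32)); print('plate',np.round(c,1),np.round(sz,1),round(a),pl[:,2].mean().round(1))
    q=p[(p[:,2]>57)&(p[:,2]<66)&(np.hypot(p[:,0]-483,p[:,1]+5)<40)]
    if len(q): 
        c,r=cv2.minEnclosingCircle(q[:,:2].astype(np.float32)); print('post',np.round(c,1),round(r,1),q[:,2].max().round(1),'tool delta',(Rm.T@(np.array([*c,62])-e)).round(1))
def held(W,s,lo,hi,y=40):
    e=s['eef_pos']; Rm=R.from_rotvec(s['tool_rot']).as_matrix()
    t=(W.reshape(-1,3)-e)@Rm; return t[(t[:,2]>lo)&(t[:,2]<hi)&(abs(t[:,0])<60)&(abs(t[:,1])<y)]
E
python3 -c "
from h import *
f,W,s=look('stand')
print(s['joint_pos'])
post(W,s)
t=held(W,s,-40,20,27); print(np.histogram(t[:,2],bins=np.arange(-40,21,3)))
for b in range(-21,10,3):
    q=t[(t[:,2]>=b)&(t[:,2]<b+3)]
    if len(q)>5: print(b,len(q),q.min(0).round(1),q.max(0).round(1))
save(f,'w3')
"
```

```text
4.7667 [479.3   0.9 194.5] w 56.7 F [ 0.3 -2.3  0.4] g 32.4
stand 0.87 [172. 285.] mid [485.9  -3.5  13. ] r 74.7 rgb [250. 235. 148.] tool delta [  4.1   7.2 181.5]
[ 9.16516237e-04  1.82373506e-01 -1.65524562e-01  1.22488866e+00
  1.31780204e-03  2.68101597e+00]
plate [484.9  -3.8] [110.  110.2] 5 11.9
post [485.5  -3.6] 5.6 63.2 tool delta [  3.7   7.  132.5]
(array([   0,    0,    0,    0,    0,    0,    0,    0,    0,  423, 8184,
        631,  551,  499,  447,   68,    0,    0,    0,    0]), array([-40, -37, -34, -31, -28, -25, -22, -19, -16, -13, -10,  -7,  -4,
        -1,   2,   5,   8,  11,  14,  17,  20]))
-12 4540 [-28. -27. -11.] [30.6 27.  -9. ]
-9 4305 [-29.2 -27.   -9. ] [31. 27. -6.]
-6 581 [-16.1 -26.3  -6. ] [31. 27. -3.]
-3 532 [-15.7 -26.2  -3. ] [31.1 26.8 -0. ]
0 502 [-15.9 -26.7   0. ] [30.9 27.   3. ]
3 329 [-15.7 -27.    3. ] [30.8 25.8  6. ]
6 14 [-15.7 -12.2   6. ] [30.  12.1  6.8]
```

View pics/w3.png

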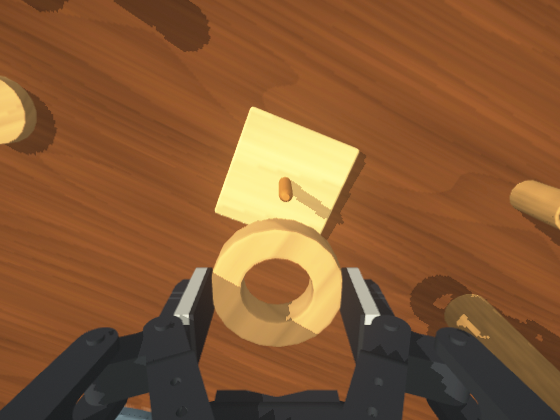

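The stand and post show at (188, 285), with the ring held just below them in the picture. I'll shift by (2.8, 7) and lower.

>>> play_rows(moves=[[[0.0056,0.014,0],0,0.5],[[0,0,0.05],0,0.5],[[0,0,0.06],0,0.5],[[0,0,0.06],0,0.5],[[0,0,0.05],0,0.5],[[0,0,0.04],0,0.5],[[0,0,0.03],0,0.5],[[0,0,0.03],0,0.5],[[0,0,0.015],0,0.5],[[0,0,0.007],0,0.5],[[0,0,0],0,0.5]])

```text
t: 5.78
eef_pos: [486.7, -9.3, 23.7]
tool_rot: [-3.06, -0.711, 0.002]
ft_force: [-0.3, -0.0, 0.1]
width: 56.7
grasp_force: 32.4
```

```bash
python3 -c "
from h import *
f,W,s=look('foot_ring'); post(W,s)"
```

```text
5.7833 [486.7  -9.3  23.7] w 56.7 F [-0.3 -0.   0.1] g 32.4
foot_ring 0.71 [260. 288.] mid [487.2  -8.3  33.4] r 30.3 rgb [208. 164.  95.] tool delta [ 0.8 -0.8 -9.7]
plate [485.   -3.3] [110.2 109.6] 5 11.9
post [490.7  -1.5] 37.6 66.0 tool delta [  7.   -5.2 -38.3]
```

>>> play_rows(moves=[[[0,-0.005,0],0,0.5],[[0,-0.005,0],0,0.5],[[0,0,0.005],0,0.5],[[0,0,0.005],0,0.5],[[0,0,0],0,0.5],[[0,0,0],0,0.5]])

```text
t: 6.38
eef_pos: [484.6, -4.0, 19.2]
tool_rot: [-3.06, -0.713, 0.0]
ft_force: [0.2, 0.1, -0.3]
width: 57.0
grasp_force: 32.4
```

```bash
python3 -c "
from h import *
f,W,s=look('foot_ring')"
```

```text
6.3833 [484.6  -4.   19.2] w 57.0 F [ 0.2  0.1 -0.3] g 32.4
foot_ring 0.77 [258. 271.] mid [485.5  -2.8  28.9] r 30.1 rgb [208. 165.  95.] tool delta [ 1.3 -0.7 -9.7]
```

>>> play_rows(moves=[[[0,0,0.001],0,0.4],[[0,0,0],0,0.2],[[0,0,0],0,0.0],[[0,0,0],0,-0.3],[[0,0,0],0,-0.6],[[0,0,0],0,-1],[[0,0,0],0,-1],[[0,0,0],0,-1],[[0,0,0],0,-1],[[0,0,-0.02],0,-1],[[0,0,-0.05],0,-1],[[0,0,-0.06],0,-1]])

```text
t: 7.48
eef_pos: [483.3, -4.0, 84.0]
tool_rot: [-3.059, -0.713, 0.005]
ft_force: [1.3, -0.1, 0.3]
width: 85.1
grasp_force: 0.0
```

>>> play_rows(moves=[[[0,0,-0.07],0,-1],[[0,0,-0.07],0,-1],[[0,0,-0.07],0,-1],[[0,0,-0.04],0,-1],[[0,0,0],0,-1],[[0,0,0],0,-1]])

```text
t: 7.98
eef_pos: [485.3, -4.0, 210.4]
tool_rot: [3.059, 0.713, 0.004]
ft_force: [-0.2, -0.0, 0.3]
width: 85.5
grasp_force: 0.0
```

```bash
python3 -c "
from h import *
f,W,s=look('foot_ring'); post(W,s); print(s['joint_pos'])
p=W.reshape(-1,3)
for c,n in ((W,0),):
  g=grab('scene'); V=cloud(g).reshape(-1,3)
  for P in (V,p):
    q=P[(np.hypot(P[:,0]-564,P[:,1]-344)<40)&(P[:,2]>74)&(P[:,2]<86)]
    if len(q): print(len(q),cv2.minEnclosingCircle(q[:,:2].astype(np.float32)),q[:,2].max())
"
```

```text
7.9833 [485.3  -4.  210.4] w 85.5 F [-0.2 -0.   0.3] g 0.0
foot_ring 0.72 [171. 274.] mid [485.2  -3.   28.8] r 29.9 rgb [246. 218. 129.] tool delta [-1.000e-01 -1.100e+00  1.816e+02]
foot_ring 0.68 [339. 554.] mid [ 451.8 -388.3   15.7] r 16.2 rgb [ 28.  67. 132.] tool delta [-200.4  329.7  194.6]
plate [484.9  -3.7] [110.  110.1] 5 11.9
post [485.4  -3.3] 5.3 63.2 tool delta [ 1.000e-01 -8.000e-01  1.484e+02]
[-8.29429234e-03  1.84971480e-01 -1.21810351e-01  1.26133359e+00
  4.90672663e-05  2.67548047e+00]
81 ((564.515380859375, 345.5932922363281), 26.008617401123047) 80.88735798649986
```

The ring lies flat and is centred on the post. Now for the tube.

>>> play_rows(moves=[[[0,0,0],-0.15,-1],[[0,0,0],-0.15,-1],[[0,0,0],-0.15,-1],[[0,0,0],-0.15,-1],[[0,0,0],-0.15,-1],[[0,0,0],-0.15,-1],[[0,0,0],0,-1],[[0,0,0],0,-1]])

```text
t: 8.8
eef_pos: [484.2, -4.0, 208.1]
tool_rot: [-2.626, -1.722, 0.002]
ft_force: [-0.3, -0.5, 0.3]
width: 85.5
grasp_force: 0.0
```

>>> play_rows(moves=[[[0.064,-0.0119,0],0,-1],[[0.064,-0.0119,0],0,-1],[[0.064,-0.0119,0],0,-1],[[0.064,-0.0119,0],0,-1],[[0.064,-0.0119,0],0,-1],[[0.064,-0.0119,0],0,-1],[[0.064,-0.0119,0],0,-1],[[0.064,-0.0119,0],0,-1],[[0.064,-0.0119,0],0,-1],[[0.064,-0.0119,0],0,-1],[[0.064,-0.0119,0],0,-1]])

```text
t: 9.72
eef_pos: [563.4, 346.7, 208.3]
tool_rot: [-2.628, -1.722, 0.001]
ft_force: [0.4, 0.2, -0.2]
width: 85.6
grasp_force: 0.0
```

>>> play_rows(moves=[[[0,0,0],0,-1],[[0,0,0],0,-1],[[0,0,0],0,-1]])

```text
t: 9.97
eef_pos: [563.4, 344.8, 208.2]
tool_rot: [2.626, 1.725, -0.002]
ft_force: [0.3, -0.6, 0.6]
width: 85.4
grasp_force: 0.0
```

```bash
python3 -c "
from h import *
f,W,s=look('short_tube',tag='w4'); print(s['joint_pos'],R.from_rotvec(s['tool_rot']).as_matrix().round(3))
P=W.reshape(-1,3);q=P[(np.hypot(P[:,0]-564,P[:,1]-344)<40)&(P[:,2]>74)&(P[:,2]<86)]
Rm=R.from_rotvec(s['tool_rot']).as_matrix()
c,r=cv2.minEnclosingCircle(q[:,:2].astype(np.float32)); print(c,r,q[:,2].max(),Rm.T@(np.array([*c,80])-s['eef_pos']))
"
```

```text
9.9667 [563.4 344.8 208.2] w 85.4 F [ 0.3 -0.6  0.6] g 0.0
short_tube 0.82 [197. 277.] mid [564.2 346.8  80. ] r 24.9 rgb [210. 165.  92.] tool delta [  2.3   0.  128.3]
[ 5.49299874e-01  5.70881120e-01  4.31568932e-01  1.43258154e+00
 -1.97245494e-04  2.52866146e+00] [[ 0.397  0.918 -0.001]
 [ 0.918 -0.397 -0.001]
 [-0.001 -0.    -1.   ]]
(564.1973876953125, 346.81024169921875) 24.928176879882812 81.69507468655473 [ 2.28753044e+00 -8.97192540e-04  1.28214613e+02]
```

View pics/w4.png

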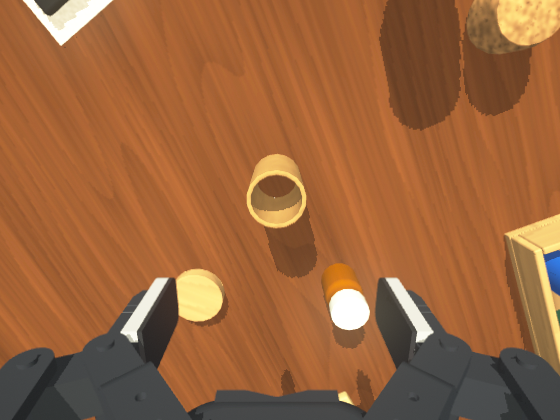

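The tube is confirmed: 50 mm wide and 80 mm high, standing at (195, 277), with clearance around it. I'll go down and grip it.

>>> play_rows(moves=[[[0.0046,0,0.04],0,-1],[[0,0,0.06],0,-1],[[0,0,0.06],0,-1],[[0,0,0.06],0,-1],[[0,0,0.05],0,-1],[[0,0,0.035],0,-1],[[0,0,0.02],0,-1],[[0,0,0],0,-1],[[0,0,0],0,-1]], newtons=25)

```text
t: 10.82
eef_pos: [564.8, 346.9, 47.2]
tool_rot: [2.625, 1.726, 0.001]
ft_force: [0.7, 0.4, 1.1]
width: 85.6
grasp_force: 0.0
```

>>> play_rows(moves=[[[0,0,0],0,0],[[0,0,0],0,0.2],[[0,0,0],0,0.5],[[0,0,0],0,0.6],[[0,0,0],0,0.6],[[0,0,0],0,0.6],[[0,0,0],0,0.6],[[0,0,0],0,0.6]], newtons=25)

```text
t: 11.48
eef_pos: [565.2, 347.8, 47.6]
tool_rot: [2.624, 1.728, 0.003]
ft_force: [-1.5, 0.1, 7.6]
width: 49.9
grasp_force: 24.9
```

>>> play_rows(moves=[[[0,0,-0.01],0,0.6],[[0,0,-0.03],0,0.6],[[0,0,-0.05],0,0.6],[[0,0,-0.06],0,0.6],[[0,0,-0.06],0,0.6],[[0,0,-0.06],0,0.6],[[0,0,-0.06],0,0.6],[[0,0,-0.05],0,0.6],[[0,0,0],0,0.6]])

```text
t: 12.23
eef_pos: [565.8, 348.1, 242.5]
tool_rot: [2.624, 1.728, 0.012]
ft_force: [0.4, -0.0, 0.2]
width: 50.1
grasp_force: 26.1
```

>>> play_rows(moves=[[[-0.0645,0.0119,0],0,0.6],[[-0.0645,0.0119,0],0,0.6],[[-0.0645,0.0119,0],0,0.6],[[-0.0645,0.0119,0],0,0.6],[[-0.0645,0.0119,0],0,0.6],[[-0.0645,0.0119,0],0,0.6],[[-0.0645,0.0119,0],0,0.6],[[-0.0645,0.0119,0],0,0.6],[[-0.0645,0.0119,0],0,0.6],[[-0.0645,0.0119,0],0,0.6],[[-0.0645,0.0119,0],0,0.6]])

```text
t: 13.15
eef_pos: [483.8, -5.8, 236.6]
tool_rot: [2.623, 1.728, 0.001]
ft_force: [0.4, -0.7, -0.3]
width: 49.8
grasp_force: 26.1
```

>>> play_rows(moves=[[[0,0,0],0,0.6],[[0,0,0],0,0.6],[[0,0,0],0,0.6],[[0,0,0],0,0.6]])

```text
t: 13.48
eef_pos: [484.7, -3.7, 236.4]
tool_rot: [-2.623, -1.729, -0.0]
ft_force: [1.6, 0.5, 0.5]
width: 50.0
grasp_force: 26.1
```

```bash
python3 -c "
from h import *
f,W,s=look('foot_ring',tag='w5'); post(W,s)
t=held(W,s,-60,70,30)
print(R.from_rotvec(s['tool_rot']).as_matrix().round(3))
for b in range(-60,70,6):
    q=t[(t[:,2]>=b)&(t[:,2]<b+6)]
    if len(q)>5: 
        c,r=cv2.minEnclosingCircle(q[:,:2].astype(np.float32)); print(b,len(q),q.min(0).round(1),q.max(0).round(1),np.round(c,1),round(r,1))
f=grab('side'); save(f,'s5'); W=cloud(f); e=np.array(s['eef_pos'])
p=W.reshape(-1,3); p=p[np.hypot(p[:,0]-e[0],p[:,1]-e[1])<45]
for b in range(150,290,8):
    q=p[(p[:,2]>=b)&(p[:,2]<b+8)]
    if len(q)>5: print(b,len(q),q.min(0).round(1),q.max(0).round(1))
"
```

```text
13.4833 [484.7  -3.7 236.4] w 50.0 F [1.6 0.5 0.5] g 26.1
foot_ring 0.84 [189. 281.] mid [485.2  -2.9  28.8] r 29.9 rgb [246. 215. 125.] tool delta [9.000e-01 1.000e-01 2.076e+02]
foot_ring 0.63 [322. 485.] mid [ 648.  -286.8   16.6] r 30.6 rgb [ 41. 113. 218.] tool delta [-195.8  261.6  219.8]
plate [484.7  -3.2] [109.8 109.1] 5 11.9
post [485.   -3.5] 5.4 63.9 tool delta [  0.3   0.2 174.4]
[[ 0.394  0.919  0.   ]
 [ 0.919 -0.394  0.   ]
 [ 0.     0.    -1.   ]]
-60 641 [ 12.1 -30.  -60. ] [ 15.  30. -54.] [13.5  0. ] 30.0
-54 369 [ 12.4 -30.  -54. ] [ 15.5  29.9 -48. ] [14. -0.] 30.0
-48 248 [ -0.7 -30.  -48. ] [ 14.8  30.  -42. ] [13.6  0. ] 30.0
-42 1170 [ -9.8 -30.  -42. ] [ 13.6  30.  -36. ] [7.1 0.1] 30.5
-36 4523 [-27. -30. -36.] [ 23.8  30.  -30. ] [4.2 0.1] 31.2
-30 2500 [-23.5 -30.  -30. ] [ 24.3  30.  -24. ] [ 6.5 -0. ] 30.7
-24 2148 [-23.4 -30.  -24. ] [ 24.1  30.  -18. ] [ 7. -0.] 30.5
-18 1907 [-23.4 -30.  -18. ] [ 24.  30. -12.] [ 6.9 -0. ] 30.5
-12 1627 [-23.7 -29.9 -12. ] [24.1 30.  -6. ] [6.8 0. ] 30.5
-6 1292 [-23.2 -24.7  -6. ] [24.2 25.7 -0. ] [3.1 0.5] 26.4
0 
[... 419 characters left out ...]
176 [  4.4 -24.4  42. ] [23.6 21.9 47.8] [ 7.2 -1.3] 23.3
190 49 [453.  -35.2 190.2] [ 4.957e+02 -2.000e-01  1.979e+02]
198 43 [453.3 -34.9 198.2] [ 4.950e+02 -3.000e-01  2.059e+02]
206 45 [454.  -36.4 206. ] [497.   -2.4 214. ]
214 50 [453.7 -35.  214. ] [494.9  -2.1 221.7]
222 48 [453.3 -34.4 222.3] [496.9   1.2 230. ]
230 51 [453.5 -33.6 230.4] [496.8  -3.8 237.9]
238 56 [446.7 -32.7 238.2] [505.6  18.5 246. ]
246 91 [442.5 -36.1 246.2] [514.2  18.9 253.9]
254 118 [442.4 -34.4 254. ] [515.6  18.9 262. ]
262 131 [442.6 -34.3 262.1] [514.   19.7 269.8]
270 39 [443.5 -32.7 270.2] [514.6  11.5 277.7]
278 28 [439.8 -31.3 278. ] [520.1   7.4 285.8]
286 54 [441.3 -32.  286.1] [522.   19.4 293.7]
```

View pics/w5.png

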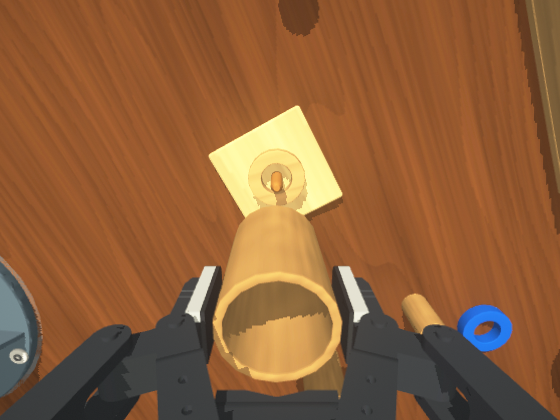

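The tube hangs upright in the gripper. The ring and post at (180, 277) are already lined up with it to within 1 mm, so I'll lower straight down.

>>> play_rows(moves=[[[0,0,0.04],0,0.6],[[0,0,0.055],0,0.6],[[0,0,0.055],0,0.6],[[0,0,0.045],0,0.6],[[0,0,0.035],0,0.6],[[0,0,0.03],0,0.6],[[0,0,0.03],0,0.6],[[0,0,0.02],0,0.6],[[0,0,0.005],0,0.6],[[0,0,0],0,0.6],[[0,0,0],0,0.6],[[0,0,0],0,0.6]])

```text
t: 14.63
eef_pos: [485.1, -4.3, 79.6]
tool_rot: [2.623, 1.728, 0.002]
ft_force: [0.7, 0.7, -0.3]
width: 50.3
grasp_force: 26.1
```

```bash
python3 -c "
from h import *
f,W,s=look('short_tube'); post(W,s); print(R.from_rotvec(s['tool_rot']).as_matrix().round(3))"
```

```text
14.6333 [485.1  -4.3  79.6] w 50.3 F [ 0.7  0.7 -0.3] g 26.1
short_tube 0.56 [301. 277.] mid [484.7  -5.5 111.9] r 25.5 rgb [185. 137.  75.] tool delta [ -1.2   0.1 -32.3]
plate [485.2  -3.3] [109.1 109.4] 5 11.9
post [485.3  -3.3] 24.1 66.0 tool delta [ 1.  -0.3 17.6]
[[ 0.395  0.919  0.001]
 [ 0.919 -0.395 -0.   ]
 [ 0.     0.001 -1.   ]]
```

>>> play_rows(moves=[[[0.002,0,0],0,0.6],[[0,0,0.003],0,0.6],[[0,0,0.003],0,0.6],[[0,0,0.001],0,0.6],[[0,0,0],0,0.6],[[0,0,0],0,0.6],[[0,0,0],0,0.6]])

```text
t: 15.32
eef_pos: [485.1, -3.5, 75.7]
tool_rot: [2.624, 1.728, 0.001]
ft_force: [-1.3, -0.7, 8.5]
width: 50.3
grasp_force: 26.6
```

>>> play_rows(moves=[[[0,0,-0.0006],0,0.5],[[0,0,0],0,0.35],[[0,0,0],0,0.2],[[0,0,0],0,0],[[0,0,0],0,-0.3],[[0,0,0],0,-0.6],[[0,0,0],0,-1],[[0,0,0],0,-1],[[0,0,0],0,-1],[[0,0,0],0,-1]])

```text
t: 16.15
eef_pos: [484.9, -3.5, 75.6]
tool_rot: [-2.624, -1.728, 0.0]
ft_force: [-1.4, -0.4, 0.1]
width: 85.5
grasp_force: 0.0
```

>>> play_rows(moves=[[[0,0,-0.02],0,-1],[[0,0,-0.04],0,-1],[[0,0,-0.06],0,-1],[[0,0,-0.07],0,-1],[[0,0,-0.07],0,-1],[[0,0,-0.06],0,-1],[[0,0,-0.04],0,-1],[[0,0,0],0,-1],[[0,0,0],0,-1],[[0,0,0],0,-1]])

```text
t: 16.98
eef_pos: [484.6, -3.5, 255.3]
tool_rot: [-2.624, -1.728, 0.001]
ft_force: [-0.0, -0.5, -1.4]
width: 85.2
grasp_force: 0.0
```

```bash
python3 -c "
from h import *
f,W,s=look('short_tube',tag='w6'); P=W.reshape(-1,3)
for lo,hi in((104,113),(26,31)):
  q=P[(np.hypot(P[:,0]-485,P[:,1]+3)<45)&(P[:,2]>lo)&(P[:,2]<hi)]
  if len(q): print(len(q),cv2.minEnclosingCircle(q[:,:2].astype(np.float32)),q[:,2].min(),q[:,2].max())
f=grab('scene');cv2.imwrite('pics/f.png',cv2.resize(f['image'][100:260,180:380,::-1],None,fx=3,fy=3))
"
```

```text
16.9833 [484.6  -3.5 255.3] w 85.2 F [-0.  -0.5 -1.4] g 0.0
short_tube 0.9 [194. 277.] mid [484.1  -4.4 108.2] r 24.9 rgb [213. 168.  92.] tool delta [-1.000e+00 -1.000e-01  1.472e+02]
789 ((484.08624267578125, -4.42087459564209), 24.880367279052734) 104.0324705563167 109.78390629262861
771 ((485.1938171386719, -2.5404345989227295), 29.60064697265625) 26.029793541323897 30.977251893560606
```

View pics/f.png

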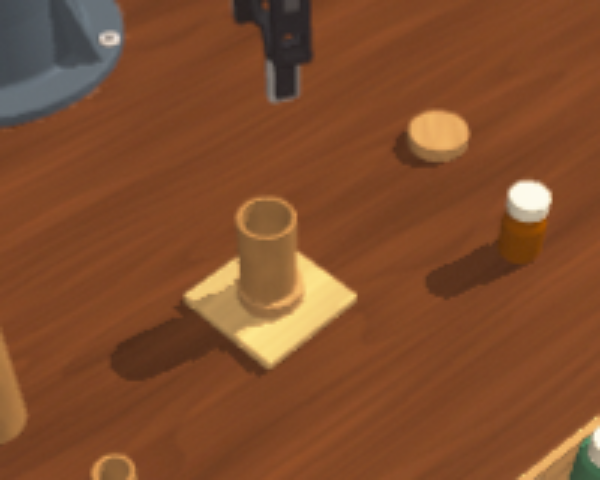

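The picture shows the tube upright on the ring at the post, around (255, 268). It is centred to within about 2 mm, and the gripper is clear.

```bash
python3 -c "
from h import *
print(arm.job_done())"
```

```text
the job is handed in; nothing more can be done
None
```

The job is handed in: the wooden foot ring lies flat on the plywood around the post, and the short tube stands upright on it, centred to within about 2 mm by the wrist camera, with the gripper clear; I got no verdict back.

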